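# Free a trailer coupler from its test ball and hold it up

### The arm

A 6-joint arm with a two-finger parallel gripper is mounted at the origin on the work surface. World frame = base frame: x ahead of the robot, y to its left, z up, the work surface at z = 0. Lengths are in m, angles in degrees, forces in N, time in s.
With the tool pointing down it reaches from about 0.35 to 0.875 m from the base axis. Payload 4.2 kg.
Tool frame: the origin (TCP) lies at the very end of the fingers, on their centre line; the grasp point (between the pads) lies 19 mm behind it; z points along the fingers, x is the direction in which the jaws open and shut, and the axes are right-handed (so a half turn about z gives the same grasp; the last joint's range is limited). The gripper opens to 87 mm and grips with 3 to 60 N. Pads are 19 mm wide; open, the fingers measure 117 mm over their backs; the gripper's body (75 mm by 190 mm) begins 51 mm behind the grasp point.
Start: joints at [85.863, 22.042, 0.453, 0, -68.411, -14.817], TCP at [0.203, 0.591, 0.223] pointing down, gripper open.
Joint ranges: [-179.83, 179.83], [-69.29, 118.12], [-61.27, 80.66], [-181.25, 117.63], [-171.15, -9.14], [-177.46, 177.46]. Speed limits (degrees/s): [159.86, 159.86, 180, 180, 180, 180].

### API

Orientations are given as a 3x3 rotation matrix whose columns are the frame's x, y, z axes.
In Python, from station import r gives the robot as it stands.
- The arm moves only by the tool move_arm, never from a script. Its argument "series" is a list that holds one entry, the list of rows, each a list of 7 numbers: the shift along the tool's x, y, z in cm, then the turn, a rotation vector about the tool's x, y, z in degrees, then the opening, from -1 (shut) to 1 (fully open). In form: [[[dx, dy, dz, wx, wy, wz, fingers], ...]]. A call has 1 to 12 rows; each row shifts and turns the commanded pose from where the row before left it, along the tool's axes as they then stand; what a row does not reach is not made up. A row lasts 1/8 s, in which the tool goes at most 62.5 mm and 10.7 degrees, less where a joint would pass 70% of its speed; a pose out of reach is approached as far as the arm can. A call is refused whole if a number of a shift passes 6.25 or a number of a turn 10.7, either way. A call with a gripper value outside its range is refused whole. The fingers move at their own pace and stop on an object; the grip force is fixed at half the most. Time passes only in rows, so rows that do not move let the fingers close. It gives the time, the measured TCP pose, the force and the opening at its end, in the units of the state.
- r.sense(): the state, without advancing time (a new reading comes with each control period).
- r.capture(name): name is "scene" or "top"; returns a dict with "color" (420x560x3 uint8, blue, green, red), "fx", "fy", "cx", "cy" (pixels), "rvec" (rotation vector, rad) and "tvec" (3), from world to camera coordinates, as OpenCV has them. Camera axes: x right, y down, z forward; pixel columns grow to the right and rows downward; lengths in m; the calibration is good to about 2 mm. A picture is of the moment at which its call begins. There is no depth.
- r.finish_job(): hands the job in, once; it reports no verdict.
The state is a dict: "time_s": time; "joints": joint angles; "joint_velocities": joint speeds; "effort": joint torques, N m; "tcp_pos": TCP position; "ee_rot": TCP orientation; "wrist_force": force on the tool from outside, world axes, zero at the start; "moment": the same for the moment, N m; "gripper_width": opening from 0.0 (shut) to 1.0 (fully open).
Only numpy, scipy, OpenCV 4.12 (cv2) and the standard library are available. Lean on these libraries where they do the work, as an engineer would, in place of code of your own. Each camera call takes 0.05 s, during which the arm holds its last target.

### The job

On the bench fixture a small trailer coupler sits latched on its test ball. Draw the safety pin up out of the latch guide and lay it in the green tray (do not drop it in), then pull the latch handle sideways, away from the coupler, against its spring until the bolt is clear of the ball, and without forcing it lift the tongue off the ball by that handle. Finish with the coupler about 10 cm above its seat, still holding the latch handle so that the ball can be inspected; leave the ring gauge, spare ball and caliper where they lie.

Things in the scene. Friction and masses are not known exactly. Their poses are not given: they have to be found in the camera images.
- rig: Fixture fixed to the bench: steel base plate 330 x 120 x 12 mm, at one end a ball on a post, at the other a clevis with the tongue's hinge pin, parallel to y, at x = -220 mm, 80 mm above the bench. Origin at bench level under the ball's centre; x points from hinge to ball along the tongue, y to the side where the latch handle stands, z up. Turned by up to about 0.5 rad.
- ballmount: Steel ball, diameter 50 mm, its centre 80 mm above the bench, on a neck of diameter 24 mm, flange and 60 mm block, all fixed to the fixture. Origin as the fixture's (bench level under the ball).
- tongue (a joint): Hinge angle of the tongue, rad: 0 level, coupler seated on the ball; grows as the coupler end rises, up to 0.9. Swings freely, falls back when let go. About 0.7 kg, varying; 4 to 6 N at the coupler lifts it. With the latch home the bolt lies under the ball and the tongue cannot rise more than a few mm.
- hinge (a point): Centre of the tongue's hinge pin, on the hinge axis, 80 mm above the bench.
- socket (a point): Centre of the coupler's socket, on the tongue, 220 mm from the hinge; at the ball's centre (80 mm above the bench) when seated. The coupler is a round aluminium cap, diameter 72 mm, over the ball, its top 111 mm above the bench when seated; a casting 52 mm wide and a square tube 38 mm wide run back to the hinge.
- latch (a joint): Travel of the latch bolt, m: 0 home under the ball, grows as the handle is pulled outwards along the fixture's +y, stop at 0.018; from 0.013 on the bolt is clear of the ball. Spring 300 N/m: about 4 N at home, 9 N at the stop; springs home when let go. It slides in a guide on the coupler's side and rises with the tongue, so the tongue can be lifted and carried by the latch handle.
- latch_grip (a point): Middle of the latch handle's grey plastic upright grip: round, diameter 20 mm (24 at the top rim), 40 mm tall, from 23 mm below to 17 mm above this point, on a cranked steel rod. At the start 106 mm above the bench, 100 mm out from the ball along the fixture's +y. Moves with the latch and, on an arc of 220 mm about the hinge, with the tongue, leaning back toward the hinge by its angle.
- pin: Loose steel safety pin, 60 g, standing in the latch guide between coupler and latch handle, 55 mm from the ball along the fixture's +y; it locks the bolt. Origin under its shoulder (diameter 18 mm), 68 mm above the bench at the start; z points up out of the hole. Above it a round knob, diameter 20 mm, from 12 to 40 mm; below it a shank, diameter 8 mm, 24 mm long, loose in a 10 mm hole.
- tray: Green open tray fixed to the bench, 200 x 140 mm outside (x by y), walls 35 mm high and 4 mm thick, floor 4 mm. Origin at the centre of its underside.
- gauge: Steel ring gauge, diameter 76 mm, 20 mm high, lying flat. Origin at the centre of its underside. Leave alone.
- spare: Spare steel tow ball standing on its flange, 68 mm high, diameter 50 mm. Origin at the centre of its underside. Leave alone.
- caliper: Caliper lying flat, 230 mm long along its x, up to 60 mm wide, 16 mm high. Origin on the bench at mid length. Leave alone.
Things that resemble listed ones, but are neither listed nor needed, are in the scene too. What is shaped like the tray but grey is not meant.

How it is judged:
By the outcome, as a careful person would: the job done as asked, in the order asked, and still so for the second after the job is handed in, while the arm keeps its last pose, push and grip.
It also fails if it takes over 58 s, if anything falls off the work surface, if the arm or the gripper's body presses on something with over 40 N, if the wrist force passes 120 N, or if a joint passes its speed limit or range.

## Working session

There is one attempt and no reset: what is moved stays moved. The work goes in short steps, Python scripts to look and compute and a tool call to move; the robot and the scene stay as the last step left them, time stands still between calls to the robot, and variables do not carry over. Pictures are saved under pics/ and viewed, and the job is handed in when it is done.

Besides the shell and the picture viewer there is one more tool, called by a JSON object that holds its "api" and its "payload". move_arm: Moves the arm, as the interface text tells. Its arguments: {"type":"object","properties":{"series":{"type":"array","items":{"type":"array","items":{"type":"array","items":{"type":"number"}}}}},"required":["series"]}

```bash
mkdir -p pics; ls
python3 - <<'E'
from station import r
import cv2,numpy as np
print(r.sense())
for n in("scene","top"):
    c=r.capture(n); cv2.imwrite(f"pics/{n}0.png",c["color"]); 
    R=cv2.Rodrigues(np.array(c["rvec"]))[0]; print(n,c["fx"],c["cx"],c["cy"],c["rvec"],c["tvec"],-R.T@np.array(c["tvec"]).ravel())
E
```

```text
pics
{'time_s': 0.0, 'joints': array([ 8.58642904e+01,  2.20898549e+01,  3.80101120e-01, -2.91590111e-02,
       -6.84101933e+01, -1.48155306e+01]), 'joint_velocities': array([-0.02544598,  0.06929871, -0.02881091, -0.09360081, -0.11523062,
       -0.05646742]), 'effort': array([-5.04392101e-04, -3.90665781e+01,  1.87402511e+01,  4.21972454e+00,
        1.10196567e-02, -1.90972401e-04]), 'tcp_pos': array([0.20277364, 0.59056028, 0.2214709 ]), 'ee_rot': array([[-3.24940289e-01, -9.45734329e-01, -6.22959579e-04],
       [-9.45732102e-01,  3.24940877e-01, -2.05384688e-03],
       [ 2.14481853e-03, -7.82247270e-05, -9.99997697e-01]]), 'wrist_force': array([ 0.84040675, -0.06855125, -0.07383642]), 'moment': array([-0.038056  ,  0.0324516 , -0.01673299]), 'gripper_width': 1.0019919917363247}
scene 387.7657042834917 273.5321796662142 212.44854017873743 [ 1.68701273  2.12197137 -0.6142069 ] [ 0.06523521 -0.4272826   1.44885265] [1.13195163 0.18026333 0.9859973 ]
top 401.86527752175704 279.75197807828357 211.89060363647178 [ 2.17127713 -2.19586474  0.10581736] [0.07403711 0.57368564 1.41526011] [0.45240666 0.08532144 1.45794593]
```

View pics/scene0.png

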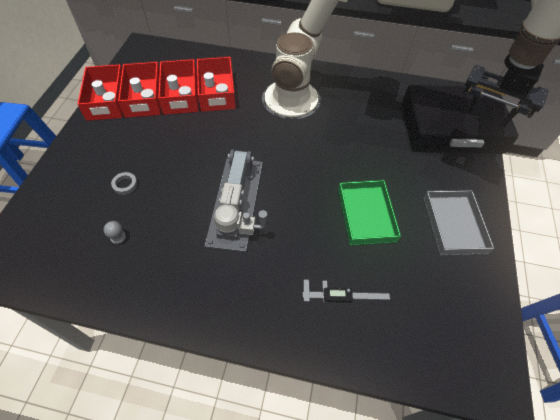

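View pics/top0.png

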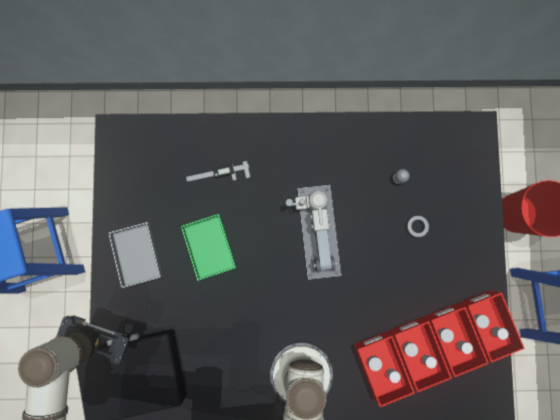

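The fixture is near the middle: top view, cap at about (318,199) and handle at about (290,204). The green tray is at (208,247). Next I'll enlarge these areas and project known points.

```bash
cat > h.py <<'E'
import cv2,numpy as np
from station import r
def P(c,pts):
    K=np.array([[c["fx"],0,c["cx"]],[0,c["fy"],c["cy"]],[0,0,1.]])
    return cv2.projectPoints(np.array(pts,float).reshape(-1,3),np.array(c["rvec"],float),np.array(c["tvec"],float),K,None)[0].reshape(-1,2)
def U(c,uv,z):
    R=cv2.Rodrigues(np.array(c["rvec"],float))[0];t=np.array(c["tvec"],float).ravel()
    d=R.T@np.array([(uv[0]-c["cx"])/c["fx"],(uv[1]-c["cy"])/c["fy"],1.]);o=-R.T@t
    return o+d*(z-o[2])/d[2]
def crop(c,u0,v0,w,h,s,fn):
    im=c["color"][v0:v0+h,u0:u0+w]; cv2.imwrite(fn,cv2.resize(im,None,fx=s,fy=s,interpolation=cv2.INTER_CUBIC))
E
python3 - <<'E'
from h import *
c=r.capture("top");print(P(c,[[0,0,0],[.203,.591,.223]]));crop(c,280,175,80,110,5,"pics/tA.png");crop(c,170,205,80,80,6,"pics/tB.png")
c=r.capture("scene");print(P(c,[[0,0,0],[.203,.591,.223]]));crop(c,195,140,90,120,5,"pics/sA.png")
E
```

```text
[[300.77493025 374.78951993]
 [107.13823898 331.75801983]]
[[290.99149593  98.092164  ]
 [486.92529037 116.9154922 ]]
```

View pics/tA.png

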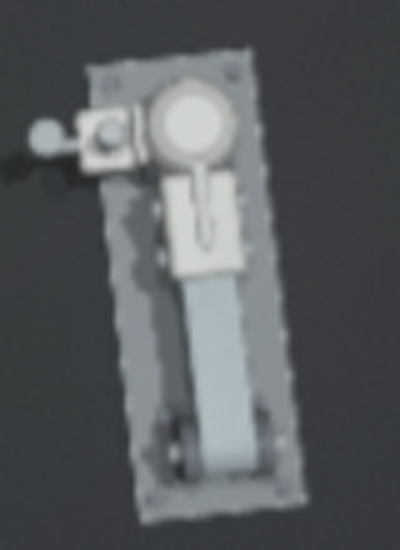

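View pics/sA.png

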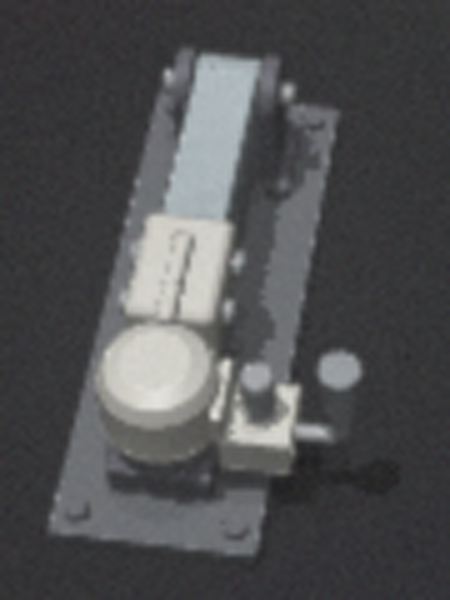

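View pics/tB.png

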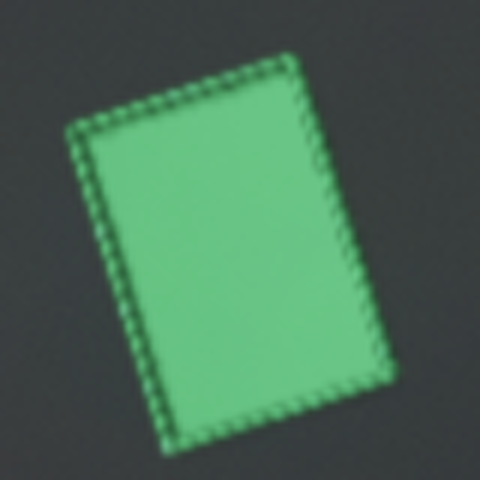

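Run:
```python
from h import *
from scipy.optimize import least_squares
T=r.capture("top");S=r.capture("scene")
f=lambda x,y,u0,v0,s:(u0+(x+.5)/s-.5,v0+(y+.5)/s-.5)
t=lambda x,y:f(x,y,280,175,5); s=lambda x,y:f(x,y,195,140,5); b=lambda x,y:f(x,y,170,205,6)
# rig frame pts; x0 = plate end
obs=[(T,t(47,137),(0,.1,.123)),(T,t(110,136),(0,.055,.108)),(T,t(190,122),(0,0,.105)),
 (S,s(340,370),(0,.1,.123)),(S,s(257,376),(0,.055,.108)),(S,s(158,362),(0,0,.111)),
 (T,t(251,50),('e',-.06,.012)),(T,t(85,67),('e',.06,.012)),(T,t(142,522),('h',.06,.012)),(T,t(308,502),('h',-.06,.012)),
 (S,s(258,555),('e',.06,.012)),(S,s(50,532),('e',-.06,.012)),(S,s(340,110),('h',.06,.012))]
def W(p,q):
    x=q[0]; x=p[3] if x=='e' else p[3]-.33 if x=='h' else x
    c_,s_=np.cos(p[2]),np.sin(p[2]); return [p[0]+c_*x-s_*q[1],p[1]+s_*x+c_*q[1],q[2]]
def res(p): return np.concatenate([P(c,[W(p,q)])[0]-uv for c,uv,q in obs])
o=least_squares(res,[.6,0.05,.1,.06],loss='soft_l1');p=o.x;print(p,np.degrees(p[2]));print(res(p).reshape(-1,2).round(1))
for n,q in dict(grip=(0,.1,.106),pin=(0,.055,.068),hinge=(-.22,0,.08)).items(): print(n,np.round(W(p,q),4))
for uv,z in((t(47,137),.123),(t(110,136),.108)): print(U(T,uv,z))
for uv,z in((s(340,370),.123),(s(257,376),.108)): print(U(S,uv,z))
C=np.array([U(T,b(*q),.035) for q in((70,128),(293,55),(395,377),(168,452))]);print(C,C.mean(0),np.linalg.norm(np.diff(C,axis=0),axis=1))
e=C[1]-C[2];print('tray yaw',np.degrees(np.arctan2(e[1],e[0])))
```

```text
[ 0.60850294 -0.06072393  0.10440146  0.05926582] 5.981763291860536
[[-0.4  0.2]
 [ 0.1 -0.6]
 [ 0.1  0.5]
 [ 0.1  0. ]
 [ 0.1  0. ]
 [-0.4  0. ]
 [-0.4 -0.1]
 [ 0.   0.2]
 [-0.3  0.4]
 [-0.2  0.4]
 [ 0.   0.5]
 [-0.4  0.3]
 [-0.5 -0.3]]
grip [0.5981 0.0387 0.106 ]
pin [ 0.6028 -0.006   0.068 ]
hinge [ 0.3897 -0.0837  0.08  ]
[0.59889342 0.0375012  0.123     ]
[ 0.60077233 -0.00565701  0.108     ]
[0.5981239  0.03850097 0.123     ]
[ 0.6027454 -0.0063564  0.108    ]
[[0.5275581  0.41635502 0.035     ]
 [0.56927185 0.28530492 0.035     ]
 [0.37973273 0.22554243 0.035     ]
 [0.33802101 0.35771943 0.035     ]] [0.45364592 0.32123045 0.035     ] [0.13752878 0.1987376  0.13860241]
tray yaw 17.50028430102427
```

```bash
cat >> h.py <<'E'
from scipy.spatial.transform import Rotation as Ro, Slerp
RIG=np.array([.6085,-.0607,0]);YAW=5.98
rigR=Ro.from_euler('z',YAW,degrees=True)
def W(q): return RIG+rigR.apply(q)
def Tool(yaw,a): # tool pointing down, x axis heading yaw, then turned a about tool x
    x=Ro.from_euler('z',yaw,degrees=True)*Ro.from_matrix(np.diag([1,-1,-1.]))
    return x*Ro.from_euler('x',a,degrees=True)
def plan(p1,R1,n,g,start=None):
    s=r.sense() if start is None else start
    p0,R0=(s['tcp_pos'],Ro.from_matrix(s['ee_rot'])) if start is None else start
    rv=(R0.inv()*R1).as_rotvec(degrees=True)
    rows=[];R=R0
    for i in range(n):
        d=R.inv().apply((p1-p0)/n)*100
        rows.append([round(float(x),2) for x in (*d,*(rv/n))]+[g]); R=R*Ro.from_rotvec(rv/n,degrees=True)
    print('n',n,'dist',np.linalg.norm(p1-p0).round(4),'rot',rv.round(1));
    for i in range(0,n,12): print([rows[i:i+12]])
    return p1,R1
def st():
    s=r.sense();print(round(s['time_s'],2),s['tcp_pos'].round(4),'F',s['wrist_force'].round(1),'M',s['moment'].round(2),'g',round(s['gripper_width'],3),'z',s['ee_rot'][:,2].round(3),'j',s['joints'].round(0))
E
python3 - <<'E'
from h import *
R1=Tool(-174.02,-30);print(R1.as_matrix().round(2))
g=W([0,.055,.095])+.010*R1.as_matrix()[:,2];print(g)
plan(g-.09*R1.as_matrix()[:,2],R1,18,.6)
E
```

```text
[[-0.99 -0.09 -0.05]
 [-0.1   0.86  0.5 ]
 [ 0.    0.5  -0.87]]
[ 0.60224912 -0.0010265   0.08633975]
n 18 dist 0.7563 rot [-26.7 -17.1  63.5]
[[[2.62, -3.27, 0.32, -1.48, -0.95, 3.53, 0.6], [2.41, -3.43, 0.2, -1.48, -0.95, 3.53, 0.6], [2.2, -3.58, 0.07, -1.48, -0.95, 3.53, 0.6], [1.98, -3.71, -0.06, -1.48, -0.95, 3.53, 0.6], [1.74, -3.82, -0.19, -1.48, -0.95, 3.53, 0.6], [1.5, -3.91, -0.32, -1.48, -0.95, 3.53, 0.6], [1.25, -3.99, -0.44, -1.48, -0.95, 3.53, 0.6], [0.99, -4.04, -0.57, -1.48, -0.95, 3.53, 0.6], [0.73, -4.08, -0.68, -1.48, -0.95, 3.53, 0.6], [0.47, -4.1, -0.8, -1.48, -0.95, 3.53, 0.6], [0.2, -4.1, -0.91, -1.48, -0.95, 3.53, 0.6], [-0.06, -4.08, -1.02, -1.48, -0.95, 3.53, 0.6]]]
[[[-0.33, -4.04, -1.12, -1.48, -0.95, 3.53, 0.6], [-0.6, -3.98, -1.22, -1.48, -0.95, 3.53, 0.6], [-0.86, -3.9, -1.31, -1.48, -0.95, 3.53, 0.6], [-1.12, -3.8, -1.39, -1.48, -0.95, 3.53, 0.6], [-1.38, -3.69, -1.47, -1.48, -0.95, 3.53, 0.6], [-1.62, -3.56, -1.54, -1.48, -0.95, 3.53, 0.6]]]
```

{"api": "move_arm", "payload": {"series": [[[2.6,-3.3,0.3,-1.5,-0.95,3.5,0.6],[2.4,-3.4,0.2,-1.5,-0.95,3.5,0.6],[2.2,-3.6,0.1,-1.5,-0.95,3.5,0.6],[2.0,-3.7,-0.1,-1.5,-0.95,3.5,0.6],[1.7,-3.8,-0.2,-1.5,-0.95,3.5,0.6],[1.5,-3.9,-0.3,-1.5,-0.95,3.5,0.6],[1.2,-4.0,-0.4,-1.5,-0.95,3.5,0.6],[1.0,-4.0,-0.6,-1.5,-0.95,3.5,0.6],[0.7,-4.1,-0.7,-1.5,-0.95,3.5,0.6],[0.5,-4.1,-0.8,-1.5,-0.95,3.5,0.6],[0.2,-4.1,-0.9,-1.5,-0.95,3.5,0.6],[-0.1,-4.1,-1.0,-1.5,-0.95,3.5,0.6]]]}}

```text
time_s: 1.8
tcp_pos: [0.4749, 0.1673, 0.183]
ee_rot: [[-0.883, -0.457, -0.106], [-0.464, 0.818, 0.34], [-0.069, 0.35, -0.934]]
wrist_force: [0.4, 0.7, -0.7]
gripper_width: 0.799
```

Run:
```python
from h import *
st()
R1=Tool(-174.02,-30)
g=W([0,.055,.095])+.010*R1.as_matrix()[:,2]
plan(g-.09*R1.as_matrix()[:,2],R1,6,.6)
```

```text
1.8 [0.4749 0.1673 0.183 ] F [ 0.4  0.7 -0.7] M [-0.64 -0.35  0.01] g 0.799 z [-0.106  0.34  -0.934] j [ 24.  14. -12. -23. -64.  15.]
n 6 dist 0.2514 rot [-8.6 -5.7 21.4]
[[[-0.27, -4.02, -1.15, -1.43, -0.96, 3.56, 0.6], [-0.54, -3.96, -1.24, -1.43, -0.96, 3.56, 0.6], [-0.81, -3.89, -1.33, -1.43, -0.96, 3.56, 0.6], [-1.07, -3.8, -1.41, -1.43, -0.96, 3.56, 0.6], [-1.32, -3.69, -1.48, -1.43, -0.96, 3.56, 0.6], [-1.58, -3.56, -1.55, -1.43, -0.96, 3.56, 0.6]]]
```

{"api": "move_arm", "payload": {"series": [[[-0.3,-4.0,-1.1,-1.4,-0.95,3.55,0.2],[-0.5,-4.0,-1.2,-1.4,-0.95,3.55,0.2],[-0.8,-3.9,-1.3,-1.4,-0.95,3.55,0.2],[-1.1,-3.8,-1.4,-1.4,-0.95,3.55,0.2],[-1.3,-3.7,-1.5,-1.4,-0.95,3.55,0.2],[-1.6,-3.6,-1.5,-1.4,-0.95,3.55,0.2],[0,0,0,0,0,0,0.2],[0,0,0,0,0,0,0.2]]]}}

```text
time_s: 2.8
tcp_pos: [0.6066, -0.0442, 0.1625]
ee_rot: [[-0.994, -0.093, -0.054], [-0.107, 0.863, 0.493], [0.0, 0.496, -0.868]]
wrist_force: [-0.3, -0.4, -0.1]
gripper_width: 0.605
```

Run:
```python
from h import *
st()
R1=Tool(-174.02,-30)
g=W([0,.055,.095])+.010*R1.as_matrix()[:,2]
plan(g-.02*R1.as_matrix()[:,2],R1,4,.2)
c=r.capture("scene");crop(c,170,110,160,130,5,"pics/s1.png")
c=r.capture("top");crop(c,250,150,110,110,6,"pics/t1.png")
```

```text
2.8 [ 0.6066 -0.0442  0.1625] F [-0.3 -0.4 -0.1] M [-0.94 -0.11  0.01] g 0.605 z [-0.054  0.493 -0.868] j [ -5.  29.   8. -30. -77.  20.]
n 4 dist 0.0677 rot [-0.2 -0.1  0.1]
[[[-0.01, -0.0, 1.69, -0.06, -0.03, 0.04, 0.2], [-0.01, -0.01, 1.69, -0.06, -0.03, 0.04, 0.2], [-0.01, -0.01, 1.69, -0.06, -0.03, 0.04, 0.2], [-0.01, -0.01, 1.69, -0.06, -0.03, 0.04, 0.2]]]
```

View pics/s1.png

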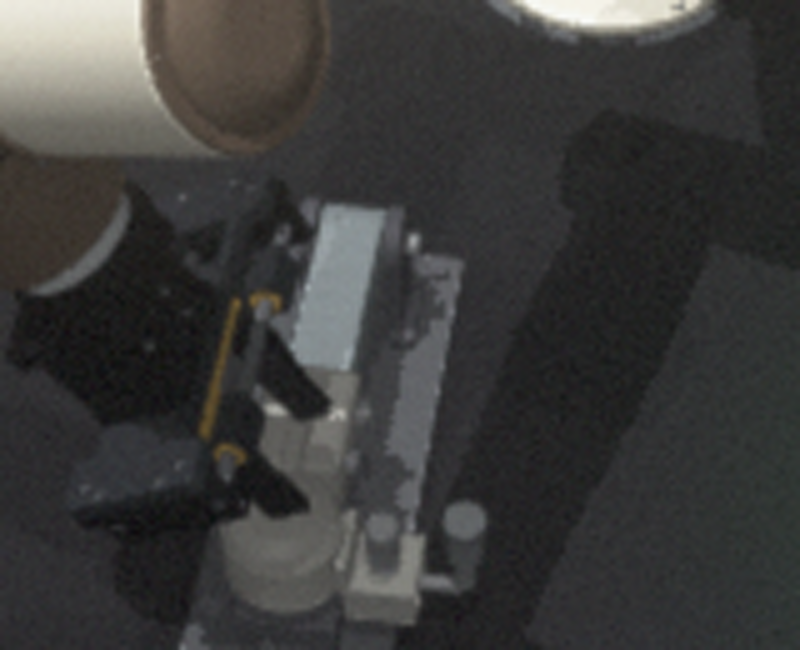

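The gripper leans over the cap with its jaws along the tongue, fingertips near (320,400) and (300,505). The pin knob stands clear at (383,525). I'll go down next.

{"api": "move_arm", "payload": {"series": [[[0,0,1.7,0,0,0,0.2],[0,0,1.7,0,0,0,0.2],[0,0,1.7,0,0,0,0.2],[0,0,1.7,0,0,0,0.2],[0,0,0.7,0,0,0,0.2],[0,0,0.7,0,0,0,0.2],[0,0,0.6,0,0,0,0.2],[0,0,0,0,0,0,0.2]]]}}

```text
time_s: 3.9
tcp_pos: [0.6021, -0.0009, 0.0862]
ee_rot: [[-0.994, -0.093, -0.053], [-0.107, 0.863, 0.493], [0.0, 0.496, -0.868]]
wrist_force: [0.8, 0.9, 0.6]
gripper_width: 0.598
```

Run:
```python
from h import *
st()
R1=Tool(-174.02,-30)
g=W([0,.055,.095])+.010*R1.as_matrix()[:,2]
plan(g,R1,1,.2)
c=r.capture("scene");crop(c,190,140,120,110,6,"pics/s2.png")
```

```text
3.9 [ 0.6021 -0.0009  0.0862] F [0.8 0.9 0.6] M [-1.01 -0.14  0.01] g 0.598 z [-0.053  0.493 -0.868] j [ -2.  32.   2. -32. -68.  22.]
n 1 dist 0.0002 rot [-0.3 -0.1  0.2]
[[[-0.01, -0.0, -0.02, -0.27, -0.1, 0.16, 0.2]]]
```

View pics/s2.png

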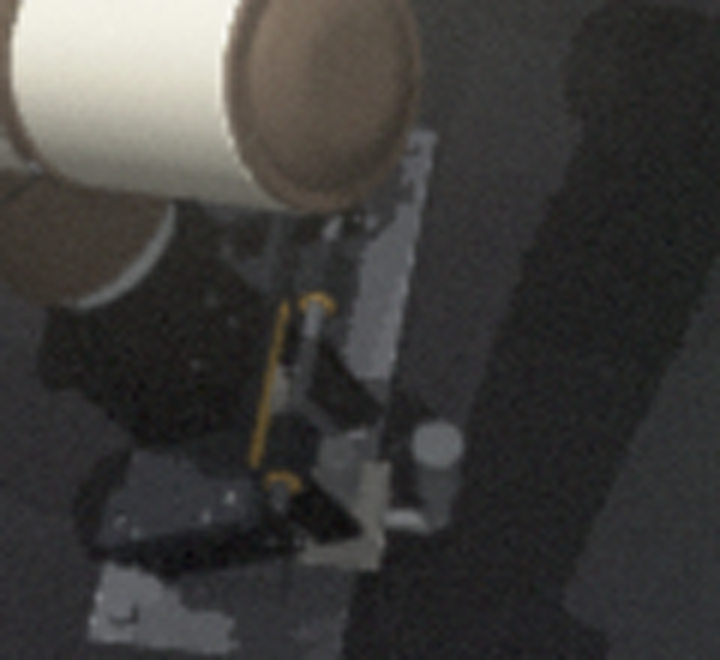

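The fingers straddle the knob at (340,450) and there is no contact force. Closing now.

{"api": "move_arm", "payload": {"series": [[[0,0,0,0,0,0,-1],[0,0,0,0,0,0,-1],[0,0,0,0,0,0,-1],[0,0,0,0,0,0,-1],[0,0,0,0,0,0,-1],[0,0,0,0,0,0,-1]]]}}

```text
time_s: 4.7
tcp_pos: [0.6022, -0.001, 0.0865]
ee_rot: [[-0.994, -0.093, -0.053], [-0.107, 0.863, 0.493], [-0.0, 0.496, -0.868]]
wrist_force: [0.2, -0.1, 0.7]
gripper_width: 0.221
```

Run:
```python
from h import *
st()
```

```text
4.7 [ 0.6022 -0.001   0.0865] F [ 0.2 -0.1  0.7] M [-0.94 -0.15  0.01] g 0.221 z [-0.053  0.493 -0.868] j [ -2.  32.   2. -32. -68.  22.]
```

Opening is 19 mm, so the 20 mm knob is held. Lifting straight up.

{"api": "move_arm", "payload": {"series": [[[0,0.25,-0.43,0,0,0,-1],[0,0.3,-0.52,0,0,0,-1],[0,0.35,-0.6,0,0,0,-1],[0,0.4,-0.7,0,0,0,-1],[0,0.5,-0.87,0,0,0,-1],[0,0.6,-1.05,0,0,0,-1],[0,0.7,-1.2,0,0,0,-1],[0,0.7,-1.2,0,0,0,-1],[0,0.7,-1.2,0,0,0,-1],[0,0.5,-0.9,0,0,0,-1]]]}}

```text
time_s: 5.95
tcp_pos: [0.6023, -0.0006, 0.1877]
ee_rot: [[-0.994, -0.094, -0.052], [-0.107, 0.863, 0.493], [-0.001, 0.496, -0.868]]
wrist_force: [0.3, -0.0, -1.3]
gripper_width: 0.221
```

Run:
```python
from h import *
st()
c=r.capture("scene");crop(c,190,110,130,140,5,"pics/s3.png")
# place: shank direction -toolY ; tray yaw 17.5
R=Tool(-162.5,35);M=R.as_matrix();print(M.round(2))
tray=np.array([.4536,.3212,0]);ty=Ro.from_euler('z',17.5,degrees=True)
pin=tray+ty.apply([0,.022,.075]) # contact point (27mm above pin origin)
plan(pin+.01*M[:,2],R,16,-1)
```

```text
5.95 [ 6.023e-01 -6.000e-04  1.877e-01] F [ 0.3 -0.  -1.3] M [-1.03 -0.18 -0.04] g 0.221 z [-0.052  0.493 -0.868] j [ -1.  26.   7. -30. -77.  16.]
[[-0.95 -0.25  0.17]
 [-0.3   0.78 -0.55]
 [ 0.   -0.57 -0.82]]
n 16 dist 0.3906 rot [ 64.4  -0.3 -11.9]
[[[0.73, 1.54, 1.75, 4.03, -0.02, -0.75, -1], [0.71, 1.66, 1.64, 4.03, -0.02, -0.75, -1], [0.69, 1.78, 1.52, 4.03, -0.02, -0.75, -1], [0.67, 1.89, 1.39, 4.03, -0.02, -0.75, -1], [0.64, 2.0, 1.25, 4.03, -0.02, -0.75, -1], [0.62, 2.09, 1.11, 4.03, -0.02, -0.75, -1], [0.59, 2.17, 0.96, 4.03, -0.02, -0.75, -1], [0.56, 2.24, 0.8, 4.03, -0.02, -0.75, -1], [0.53, 2.29, 0.64, 4.03, -0.02, -0.75, -1], [0.5, 2.34, 0.48, 4.03, -0.02, -0.75, -1], [0.47, 2.37, 0.31, 4.03, -0.02, -0.75, -1], [0.44, 2.4, 0.14, 4.03, -0.02, -0.75, -1]]]
[[[0.41, 2.41, -0.02, 4.03, -0.02, -0.75, -1], [0.38, 2.4, -0.19, 4.03, -0.02, -0.75, -1], [0.35, 2.39, -0.36, 4.03, -0.02, -0.75, -1], [0.32, 2.36, -0.53, 4.03, -0.02, -0.75, -1]]]
```

View pics/s3.png

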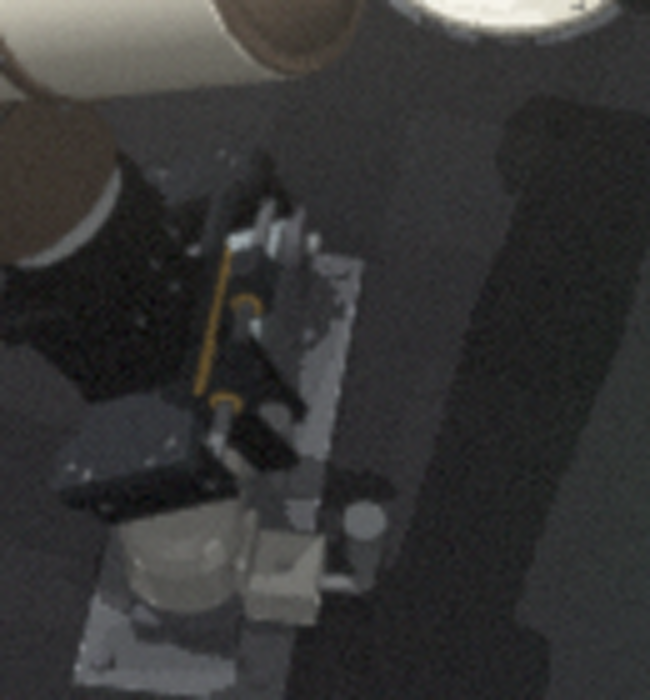

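The pin is out of the guide and held. I'll travel level over the tray while turning it.

Run:
```python
from h import *
R=Tool(-162.5,35);M=R.as_matrix()
tray=np.array([.4536,.3212,0]);ty=Ro.from_euler('z',17.5,degrees=True)
plan(tray+ty.apply([0,.022,.16])+.01*M[:,2],R,12,-1)
```

```text
n 12 dist 0.3729 rot [ 64.4  -0.3 -11.9]
[[[0.98, 2.4, 1.72, 5.37, -0.03, -0.99, -1], [0.93, 2.56, 1.49, 5.37, -0.03, -0.99, -1], [0.89, 2.71, 1.24, 5.37, -0.03, -0.99, -1], [0.84, 2.83, 0.98, 5.37, -0.03, -0.99, -1], [0.79, 2.92, 0.71, 5.37, -0.03, -0.99, -1], [0.74, 2.99, 0.43, 5.37, -0.03, -0.99, -1], [0.69, 3.03, 0.15, 5.37, -0.03, -0.99, -1], [0.64, 3.04, -0.14, 5.37, -0.03, -0.99, -1], [0.58, 3.02, -0.42, 5.37, -0.03, -0.99, -1], [0.53, 2.98, -0.7, 5.37, -0.03, -0.99, -1], [0.48, 2.91, -0.98, 5.37, -0.03, -0.99, -1], [0.43, 2.81, -1.25, 5.37, -0.03, -0.99, -1]]]
```

{"api": "move_arm", "payload": {"series": [[[1.0,2.4,1.7,5.4,0,-1,-1],[0.9,2.6,1.5,5.4,0,-1,-1],[0.9,2.7,1.2,5.4,0,-1,-1],[0.8,2.8,1.0,5.4,0,-1,-1],[0.8,2.9,0.7,5.4,0,-1,-1],[0.7,3.0,0.4,5.4,0,-1,-1],[0.7,3.0,0.1,5.4,0,-1,-1],[0.6,3.0,-0.1,5.4,0,-1,-1],[0.6,3.0,-0.4,5.4,0,-1,-1],[0.5,3.0,-0.7,5.4,0,-1,-1],[0.5,2.9,-1.0,5.4,0,-1,-1],[0.4,2.8,-1.2,5.4,0,-1,-1]]]}}

```text
time_s: 7.5
tcp_pos: [0.4484, 0.3368, 0.1497]
ee_rot: [[-0.953, -0.251, 0.168], [-0.302, 0.776, -0.554], [0.009, -0.579, -0.815]]
wrist_force: [0.3, 0.3, -0.1]
gripper_width: 0.219
```

Run:
```python
from h import *
st()
c=r.capture("scene");crop(c,320,110,140,140,5,"pics/s4.png")
c=r.capture("top");crop(c,150,180,120,120,5,"pics/t4.png")
R=Tool(-162.5,35);M=R.as_matrix()
tray=np.array([.4536,.3212,0]);ty=Ro.from_euler('z',17.5,degrees=True)
plan(tray+ty.apply([0,.022,.05])+.01*M[:,2],R,8,-1)
```

```text
7.5 [0.4484 0.3368 0.1497] F [ 0.3  0.3 -0.1] M [ 1.28  0.32 -0.02] g 0.219 z [ 0.168 -0.554 -0.815] j [ 65.  30. -15.  24. -75. -60.]
n 8 dist 0.1056 rot [-0.4 -0.3  0.6]
[[[-0.02, 0.74, 1.1, -0.05, -0.04, 0.08, -1], [-0.01, 0.74, 1.1, -0.05, -0.04, 0.08, -1], [-0.01, 0.73, 1.1, -0.05, -0.04, 0.08, -1], [-0.01, 0.73, 1.1, -0.05, -0.04, 0.08, -1], [-0.01, 0.73, 1.1, -0.05, -0.04, 0.08, -1], [-0.01, 0.73, 1.1, -0.05, -0.04, 0.08, -1], [-0.01, 0.73, 1.1, -0.05, -0.04, 0.08, -1], [-0.0, 0.73, 1.1, -0.05, -0.04, 0.08, -1]]]
```

View pics/s4.png

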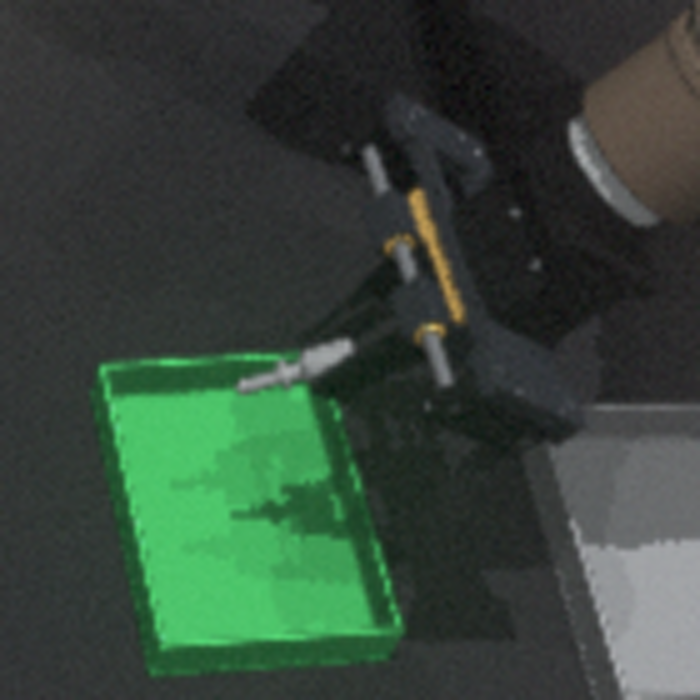

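View pics/t4.png

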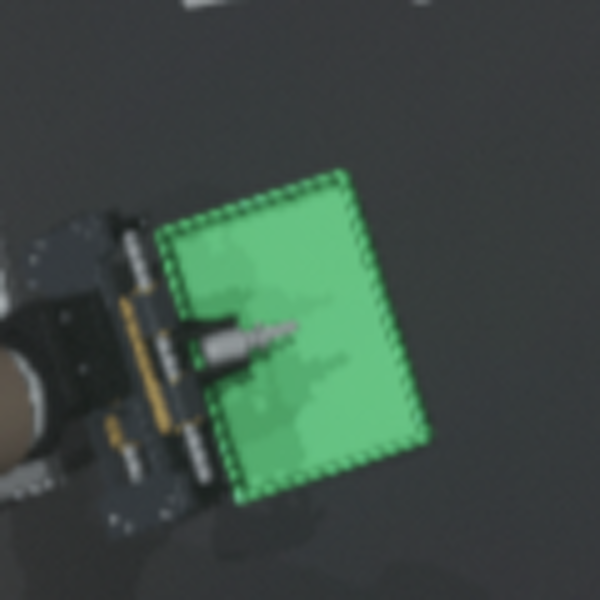

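The pin is held at about 65° from vertical over the tray's middle. Tip is near (298,325) in the top crop and the knob near (225,345). Lowering.

{"api": "move_arm", "payload": {"series": [[[0,0.73,1.1,0,0,0,-1],[0,0.73,1.1,0,0,0,-1],[0,0.73,1.1,0,0,0,-1],[0,0.73,1.1,0,0,0,-1],[0,0.73,1.1,0,0,0,-1],[0,0.73,1.1,0,0,0,-1],[0,0.73,1.1,0,0,0,-1],[0,0.73,1.1,0,0,0,-1],[0,0.28,0.42,0,0,0,-1],[0,0.28,0.42,0,0,0,-1]]]}}

```text
time_s: 8.85
tcp_pos: [0.4491, 0.3324, 0.0338]
ee_rot: [[-0.954, -0.251, 0.167], [-0.301, 0.777, -0.552], [0.009, -0.577, -0.817]]
wrist_force: [-0.4, -0.5, -0.0]
gripper_width: 0.221
```

Run:
```python
from h import *
st()
c=r.capture("scene");crop(c,320,140,120,120,6,"pics/s5.png")
c=r.capture("top");crop(c,150,190,110,110,6,"pics/t5.png")
s=r.sense();print(s['ee_rot'].T@[0,0,-1],s['tcp_pos'])
```

```text
8.85 [0.4491 0.3324 0.0338] F [-0.4 -0.5 -0. ] M [1.3  0.35 0.  ] g 0.221 z [ 0.167 -0.552 -0.817] j [ 65.  38. -21.  26. -62. -66.]
[-0.00971228  0.57729975  0.81647454] [0.44887875 0.33206177 0.0336903 ]
```

View pics/s5.png

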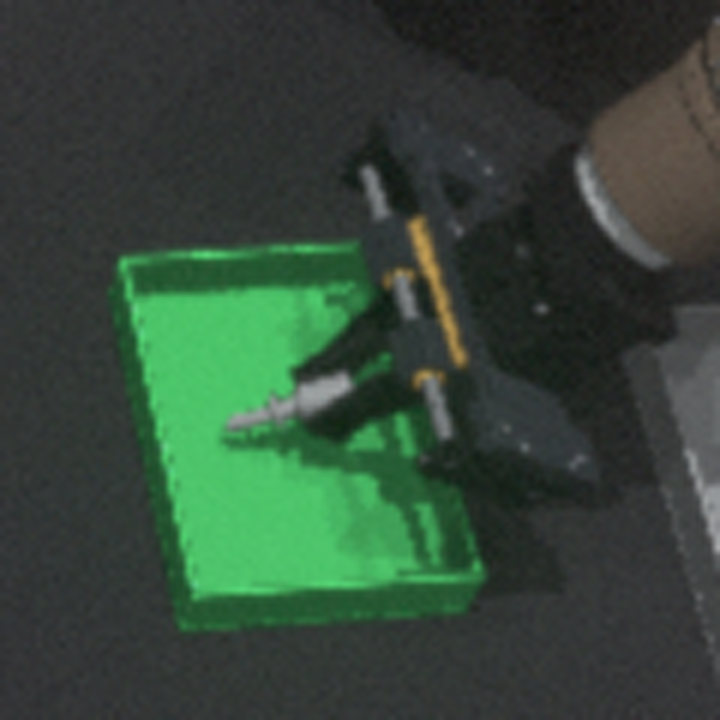

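{"api": "move_arm", "payload": {"series": [[[0,0.23,0.33,0,0,0,-1],[0,0.23,0.33,0,0,0,-1],[0,0.12,0.16,0,0,0,-1],[0,0,0,0,0,0,-1]]]}}

```text
time_s: 9.45
tcp_pos: [0.4488, 0.332, 0.0238]
ee_rot: [[-0.954, -0.251, 0.166], [-0.301, 0.777, -0.553], [0.01, -0.577, -0.817]]
wrist_force: [-0.4, 0.4, -0.8]
gripper_width: 0.216
```

{"api": "move_arm", "payload": {"series": [[[0,0.12,0.16,0,0,0,-1],[0,0.12,0.16,0,0,0,-1],[0,0,0,0,0,0,-1]]]}}

```text
time_s: 9.82
tcp_pos: [0.4487, 0.3321, 0.0198]
ee_rot: [[-0.954, -0.251, 0.166], [-0.301, 0.777, -0.553], [0.01, -0.577, -0.817]]
wrist_force: [0.9, 0.3, -0.3]
gripper_width: 0.215
```

{"api": "move_arm", "payload": {"series": [[[0,0.2,0.11,0,0,0,-1],[0,0,0,0,0,0,-1]]]}}

```text
time_s: 10.07
tcp_pos: [0.4486, 0.333, 0.0182]
ee_rot: [[-0.954, -0.251, 0.167], [-0.301, 0.777, -0.553], [0.009, -0.578, -0.816]]
wrist_force: [0.7, -1.5, 2.3]
gripper_width: 0.218
```

{"api": "move_arm", "payload": {"series": [[[0,0.2,0.11,0,0,0,-1],[0,0,0,0,0,0,-1]]]}}

```text
time_s: 10.32
tcp_pos: [0.4483, 0.3337, 0.0166]
ee_rot: [[-0.954, -0.251, 0.167], [-0.301, 0.776, -0.554], [0.009, -0.579, -0.816]]
wrist_force: [-0.7, -0.9, 4.7]
gripper_width: 0.219
```

Run:
```python
from h import *
st()
c=r.capture("scene");crop(c,320,140,120,120,6,"pics/s6.png")
c=r.capture("top");crop(c,150,190,110,110,6,"pics/t6.png")
```

```text
10.32 [0.4483 0.3337 0.0166] F [-0.7 -0.9  4.7] M [-0.13 -0.01 -0.01] g 0.219 z [ 0.167 -0.554 -0.816] j [ 65.  39. -22.  27. -60. -67.]
```

View pics/s6.png

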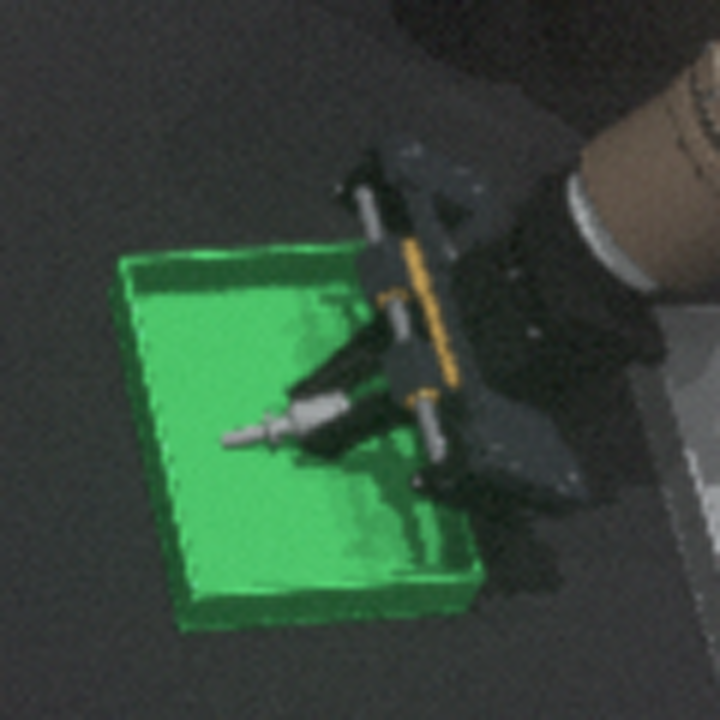

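The tip is on the floor at (225,440), with 4.7 N upward. I'll keep lowering so the pin pivots flat in the jaws.

{"api": "move_arm", "payload": {"series": [[[0,0.2,0.11,0,0,0,-1],[0,0,0,0,0,0,-1]]]}}

```text
time_s: 10.68
tcp_pos: [0.4479, 0.3347, 0.0143]
ee_rot: [[-0.954, -0.251, 0.167], [-0.301, 0.776, -0.554], [0.01, -0.578, -0.816]]
wrist_force: [0.1, -1.4, 4.4]
gripper_width: 0.217
```

{"api": "move_arm", "payload": {"series": [[[0,0.2,0.11,0,0,0,-1],[0,0,0,0,0,0,-1]]]}}

```text
time_s: 10.92
tcp_pos: [0.4475, 0.3357, 0.012]
ee_rot: [[-0.954, -0.251, 0.166], [-0.301, 0.777, -0.553], [0.01, -0.578, -0.816]]
wrist_force: [-0.2, -1.9, 4.4]
gripper_width: 0.215
```

Run:
```python
from h import *
st()
c=r.capture("scene");crop(c,340,170,70,70,8,"pics/s7.png")
```

```text
10.93 [0.4475 0.3357 0.012 ] F [-0.2 -1.9  4.4] M [-0.21 -0.05 -0.12] g 0.215 z [ 0.166 -0.553 -0.816] j [ 65.  39. -22.  27. -60. -67.]
```

View pics/s7.png

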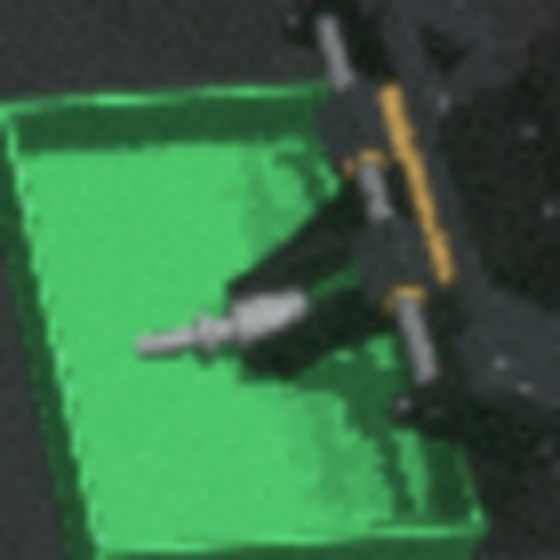

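The pin is nearly flat. I'll go 1 mm more, open gently and back out along the fingers.

{"api": "move_arm", "payload": {"series": [[[0,0.1,0.05,0,0,0,-1],[0,0,0,0,0,0,-0.5],[0,0,0,0,0,0,-0.3],[0,0,0,0,0,0,-0.1],[0,0,0,0,0,0,0.1],[0,0,0,0,0,0,0.1],[0,0,0,0,0,0,0.1]]]}}

```text
time_s: 11.85
tcp_pos: [0.4474, 0.3367, 0.0106]
ee_rot: [[-0.954, -0.251, 0.166], [-0.301, 0.777, -0.552], [0.009, -0.577, -0.817]]
wrist_force: [-0.7, 0.6, 0.7]
gripper_width: 0.545
```

{"api": "move_arm", "payload": {"series": [[[0,0,-0.5,0,0,0,0.1],[0,0,-1.5,0,0,0,0.1],[0,0,-2.5,0,0,0,0.1],[0,0,-3,0,0,0,0.1],[0,0,-3,0,0,0,0.1],[0,0,-3,0,0,0,0.1],[0,0,-3,0,0,0,0.1]]]}}

```text
time_s: 12.72
tcp_pos: [0.4194, 0.429, 0.1474]
ee_rot: [[-0.953, -0.251, 0.167], [-0.302, 0.778, -0.551], [0.009, -0.576, -0.818]]
wrist_force: [0.2, 0.0, -0.5]
gripper_width: 0.553
```

Run:
```python
from h import *
st()
c=r.capture("scene");crop(c,320,150,120,120,6,"pics/s8.png")
R=Tool(95.98,0)
g=W([0,.1,.108])+.019*np.array([0,0,-1])
print(g);plan(g+[0,0,.10],R,12,.1)
```

```text
12.72 [0.4194 0.429  0.1474] F [ 0.2  0.  -0.5] M [1.24 0.25 0.04] g 0.553 z [ 0.167 -0.551 -0.818] j [ 71.  35.  -4.  20. -81. -62.]
[0.59808187 0.03875583 0.089     ]
n 12 dist 0.4338 rot [-25.2  30.8  98.3]
[[[-0.41, -3.12, 1.78, -2.1, 2.56, 8.19, 0.1], [-0.93, -3.08, 1.64, -2.1, 2.56, 8.19, 0.1], [-1.44, -2.97, 1.47, -2.1, 2.56, 8.19, 0.1], [-1.91, -2.78, 1.29, -2.1, 2.56, 8.19, 0.1], [-2.34, -2.52, 1.1, -2.1, 2.56, 8.19, 0.1], [-2.73, -2.2, 0.9, -2.1, 2.56, 8.19, 0.1], [-3.05, -1.81, 0.7, -2.1, 2.56, 8.19, 0.1], [-3.3, -1.38, 0.5, -2.1, 2.56, 8.19, 0.1], [-3.49, -0.91, 0.3, -2.1, 2.56, 8.19, 0.1], [-3.59, -0.41, 0.12, -2.1, 2.56, 8.19, 0.1], [-3.61, 0.11, -0.05, -2.1, 2.56, 8.19, 0.1], [-3.56, 0.62, -0.2, -2.1, 2.56, 8.19, 0.1]]]
```

View pics/s8.png

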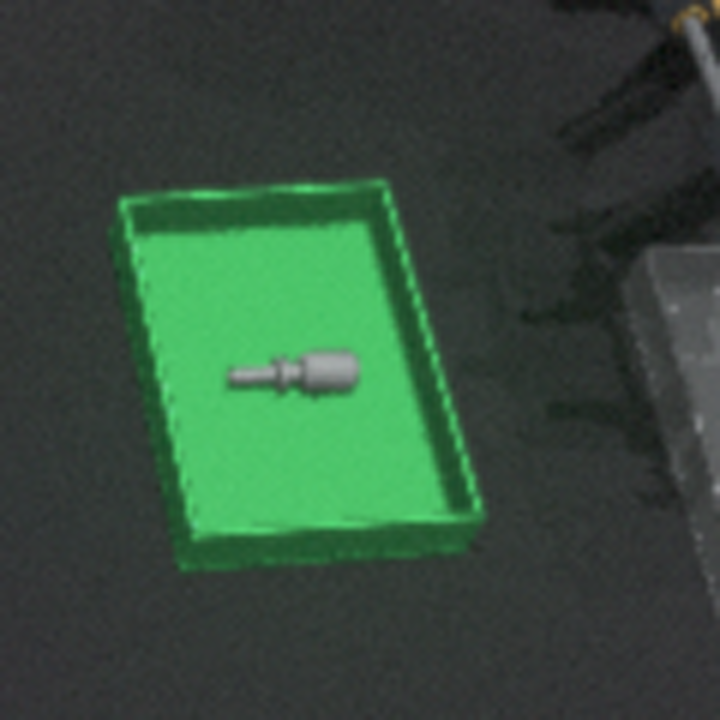

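The pin lies flat in the tray at (295,373). Now to the handle.

{"api": "move_arm", "payload": {"series": [[[-0.4,-3.1,1.8,-2.1,2.6,8.2,0.1],[-0.9,-3.1,1.6,-2.1,2.6,8.2,0.1],[-1.4,-3.0,1.5,-2.1,2.6,8.2,0.1],[-1.9,-2.8,1.3,-2.1,2.6,8.2,0.1],[-2.3,-2.5,1.1,-2.1,2.6,8.2,0.1],[-2.7,-2.2,0.9,-2.1,2.6,8.2,0.1],[-3.0,-1.8,0.7,-2.1,2.6,8.2,0.1],[-3.3,-1.4,0.5,-2.1,2.6,8.2,0.1],[-3.5,-0.9,0.3,-2.1,2.6,8.2,0.1],[-3.6,-0.4,0.1,-2.1,2.6,8.2,0.1],[-3.6,0.1,0,-2.1,2.5,8.2,0.1],[-3.6,0.6,-0.2,-2.1,2.5,8.2,0.1]]]}}

```text
time_s: 14.28
tcp_pos: [0.5941, 0.0319, 0.1859]
ee_rot: [[-0.092, 0.996, -0.006], [0.996, 0.092, -0.006], [-0.005, -0.007, -1.0]]
wrist_force: [-0.4, -0.3, -0.0]
gripper_width: 0.545
```

Run:
```python
from h import *
st()
R=Tool(95.98,0)
g=W([0,.1,.108])+.019*np.array([0,0,-1])
plan(g+[0,0,.07],R,4,.1)
```

```text
14.28 [0.5941 0.0319 0.1859] F [-0.4 -0.3 -0. ] M [ 0.06 -0.15 -0.06] g 0.545 z [-0.006 -0.006 -1.   ] j [  19.   21.   -7.    0.  -63. -104.]
n 4 dist 0.0281 rot [-0.4  0.3 -0.7]
[[[0.16, 0.12, 0.67, -0.1, 0.08, -0.17, 0.1], [0.16, 0.12, 0.67, -0.1, 0.08, -0.17, 0.1], [0.16, 0.12, 0.67, -0.1, 0.08, -0.17, 0.1], [0.16, 0.12, 0.67, -0.1, 0.08, -0.17, 0.1]]]
```

{"api": "move_arm", "payload": {"series": [[[0.2,0.1,0.7,-0.1,0.1,-0.2,0.1],[0.2,0.1,0.7,-0.1,0.1,-0.2,0.1],[0.1,0.1,0.7,-0.1,0.1,-0.2,0.1],[0.1,0.1,0.7,-0.1,0,-0.1,0.1],[0,0,0,0,0,0,0.1]]]}}

```text
time_s: 14.9
tcp_pos: [0.5963, 0.0396, 0.156]
ee_rot: [[-0.11, 0.994, -0.004], [0.994, 0.11, -0.003], [-0.002, -0.004, -1.0]]
wrist_force: [-0.3, 0.1, 0.6]
gripper_width: 0.554
```

Run:
```python
from h import *
st()
R=Tool(95.98,0)
g=W([0,.1,.108])+.019*np.array([0,0,-1])
plan(g,R,6,.1)
c=r.capture("top");crop(c,250,150,110,110,6,"pics/t9.png")
c=r.capture("scene");crop(c,190,140,110,110,6,"pics/s9.png")
```

```text
14.9 [0.5963 0.0396 0.156 ] F [-0.3  0.1  0.6] M [ 0.05 -0.15  0.03] g 0.554 z [-0.004 -0.003 -1.   ] j [  19.   23.   -9.    0.  -59. -103.]
n 6 dist 0.0671 rot [-0.2  0.1  0.3]
[[[-0.02, 0.03, 1.12, -0.04, 0.02, 0.05, 0.1], [-0.02, 0.03, 1.12, -0.04, 0.02, 0.05, 0.1], [-0.02, 0.03, 1.12, -0.04, 0.02, 0.05, 0.1], [-0.02, 0.03, 1.12, -0.04, 0.02, 0.05, 0.1], [-0.02, 0.03, 1.12, -0.04, 0.02, 0.05, 0.1], [-0.02, 0.03, 1.12, -0.04, 0.02, 0.05, 0.1]]]
```

View pics/s9.png

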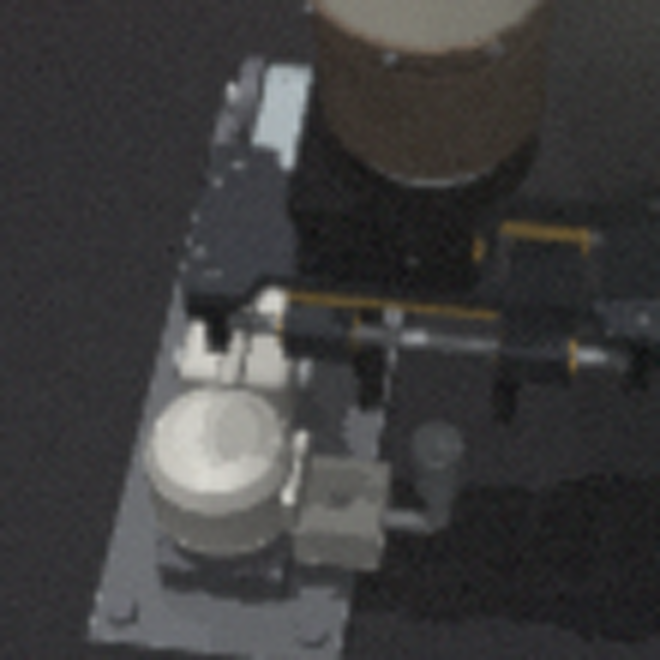

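View pics/t9.png

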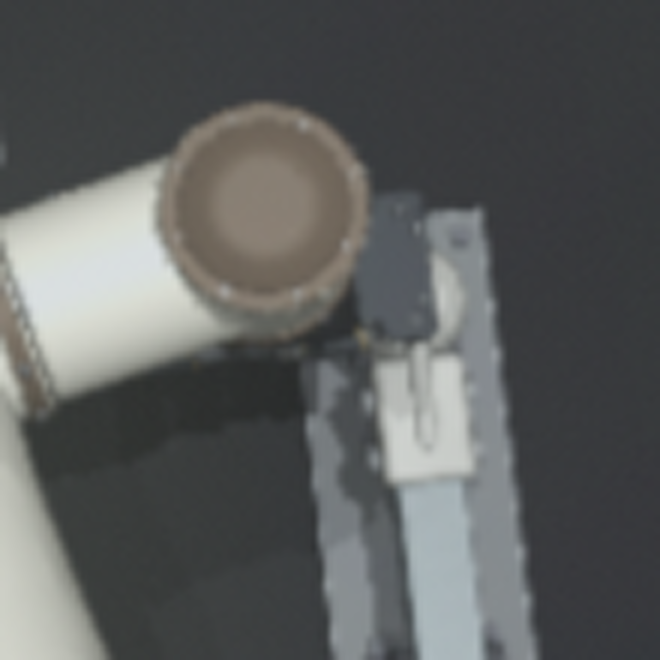

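The fingers straddle the handle line, with the handle top at (437,440). Descending.

{"api": "move_arm", "payload": {"series": [[[0,0,1.1,0,0,0,0.1],[0,0,1.1,0,0,0,0.1],[0,0.1,1.1,0,0,0,0.1],[-0.1,0.1,1.1,0,0,0.3,0.1],[0,0,1.1,0,0,0,0.1],[0,0,0.7,0,0,0,0.1],[0,0,0.5,0,0,0,0.1]]]}}

```text
time_s: 15.88
tcp_pos: [0.5988, 0.038, 0.0896]
ee_rot: [[-0.103, 0.995, -0.002], [0.995, 0.103, -0.002], [-0.002, -0.002, -1.0]]
wrist_force: [-0.5, -0.9, 0.4]
gripper_width: 0.552
```

{"api": "move_arm", "payload": {"series": [[[0,0,0,0,0,0,-1],[0,0,0,0,0,0,-1],[0,0,0,0,0,0,-1],[0,0,0,0,0,0,-1],[0,0,0,0,0,0,-1],[0,0,0,0,0,0,-1]]]}}

```text
time_s: 16.62
tcp_pos: [0.599, 0.0383, 0.0905]
ee_rot: [[-0.103, 0.995, -0.001], [0.995, 0.103, -0.002], [-0.002, -0.001, -1.0]]
wrist_force: [-0.8, 1.6, 2.5]
gripper_width: 0.235
```

Run:
```python
from h import *
st()
c=r.capture("scene");crop(c,190,140,110,110,6,"pics/s10.png")
```

```text
16.62 [0.599  0.0383 0.0905] F [-0.8  1.6  2.5] M [ 0.53  0.06 -0.01] g 0.235 z [-0.001 -0.002 -1.   ] j [  19.   27.  -13.    0.  -51. -103.]
```

View pics/s10.png

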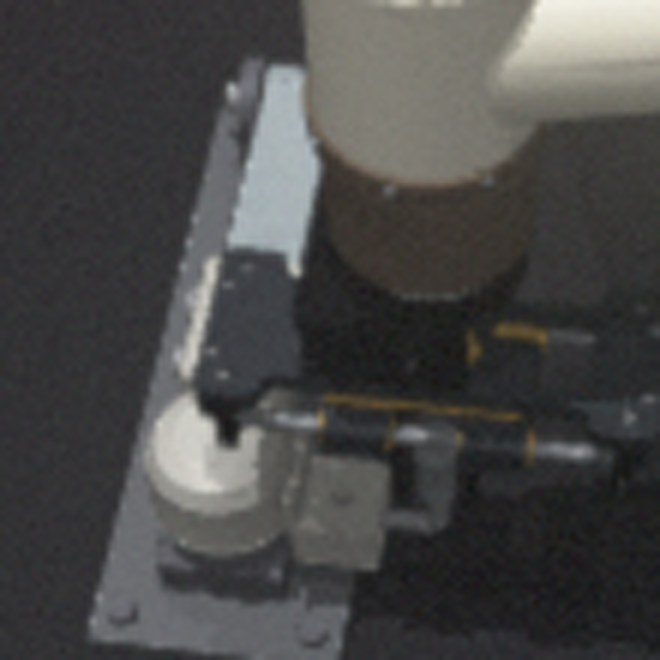

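The handle is gripped at 20.4 mm. Pulling along the fixture's +y in small steps.

{"api": "move_arm", "payload": {"series": [[[0.2,0,0,0,0,0,-1],[0.2,0,0,0,0,0,-1],[0.2,0,0,0,0,0,-1],[0.2,0,0,0,0,0,-1],[0.2,0,0,0,0,0,-1],[0.2,0,0,0,0,0,-1],[0.2,0,0,0,0,0,-1],[0.15,0,0,0,0,0,-1],[0,0,0,0,0,0,-1],[0,0,0,0,0,0,-1]]]}}

```text
time_s: 17.92
tcp_pos: [0.5975, 0.0521, 0.0903]
ee_rot: [[-0.103, 0.995, -0.002], [0.995, 0.103, -0.004], [-0.004, -0.002, -1.0]]
wrist_force: [2.5, -7.7, 2.3]
gripper_width: 0.23
```

Run:
```python
from h import *
st()
s=r.sense(); print('rig y of tcp',rigR.inv().apply(s['tcp_pos']-RIG), 'start',rigR.inv().apply(np.array([.599,.0383,.0905])-RIG))
c=r.capture("scene");crop(c,190,140,110,110,6,"pics/s11.png")
```

```text
17.93 [0.5975 0.0521 0.0903] F [ 2.5 -7.7  2.3] M [-2.08 -0.77  0.  ] g 0.23 z [-0.002 -0.004 -1.   ] j [  21.   27.  -13.    0.  -51. -105.]
rig y of tcp [0.00085616 0.11330154 0.09033444] start [0.00086564 0.099451   0.0905    ]
```

View pics/s11.png

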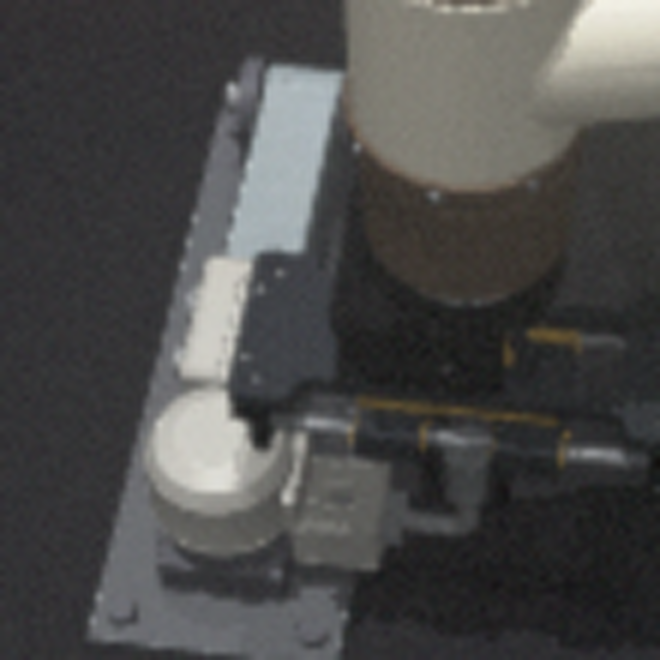

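{"api": "move_arm", "payload": {"series": [[[0.1,0,0,0,0,0,-1],[0.1,0,0,0,0,0,-1],[0,0,0,0,0,0,-1],[0,0,0,0,0,0,-1]]]}}

```text
time_s: 18.48
tcp_pos: [0.5974, 0.0539, 0.0903]
ee_rot: [[-0.103, 0.995, -0.002], [0.995, 0.103, -0.004], [-0.004, -0.002, -1.0]]
wrist_force: [2.5, -9.1, 2.1]
gripper_width: 0.232
```

```bash
cat >> h.py <<'E'
def arc(phi,n):
    s=r.sense();p=rigR.inv().apply(s['tcp_pos']-RIG);R=rigR.inv()*Ro.from_matrix(s['ee_rot'])
    H=np.array([-.22,0,.08]);H[1]=p[1];print('tcp rig',p.round(4))
    D=Ro.from_euler('y',-phi/n,degrees=True)
    for i in range(n):
        p2=H+D.apply(p-H);R2=D*R
        print([*np.round(R.inv().apply(p2-p)*100,2),*np.round((R.inv()*R2).as_rotvec(degrees=True),2)]); p,R=p2,R2
E
python3 - <<'E'
from h import *
st();arc(27,18)
E
```

```text
18.48 [0.5974 0.0539 0.0903] F [ 2.5 -9.1  2.1] M [-2.23 -0.79  0.01] g 0.232 z [-0.002 -0.004 -1.   ] j [  21.   27.  -13.    0.  -51. -105.]
tcp rig [0.0009 0.1151 0.0903]
[np.float64(-0.0), np.float64(-0.04), np.float64(-0.58), np.float64(-1.5), np.float64(0.0), np.float64(0.01)]
[np.float64(-0.0), np.float64(-0.04), np.float64(-0.58), np.float64(-1.5), np.float64(0.0), np.float64(0.01)]
[np.float64(-0.0), np.float64(-0.04), np.float64(-0.58), np.float64(-1.5), np.float64(0.0), np.float64(0.01)]
[np.float64(-0.0), np.float64(-0.04), np.float64(-0.58), np.float64(-1.5), np.float64(0.0), np.float64(0.01)]
[np.float64(-0.0), np.float64(-0.04), np.float64(-0.58), np.float64(-1.5), np.float64(0.0), np.float64(0.01)]
[np.float64(-0.0), np.float64(-0.04), np.float64(-0.58), np.float64(-1.5), np.float64(0.0), np.float64(0.01)]
[np.float64(-0.0), np.float64(-0.04), np.float64(-0.58), np.float64(-1.5), np.float64(0.0), np.float64(0.01)]
[np.float64(-0.0), np.float64(-0.04), np.float64(-0.58), np.float64(-1.5), np.float64(0.0), np.float64(0.01)]
[np.float64(-0.0), np.float64(-0.04), np.float
[... 353 characters left out ...]
1.5), np.float64(0.0), np.float64(0.01)]
[np.float64(-0.0), np.float64(-0.04), np.float64(-0.58), np.float64(-1.5), np.float64(0.0), np.float64(0.01)]
[np.float64(-0.0), np.float64(-0.04), np.float64(-0.58), np.float64(-1.5), np.float64(0.0), np.float64(0.01)]
[np.float64(-0.0), np.float64(-0.04), np.float64(-0.58), np.float64(-1.5), np.float64(0.0), np.float64(0.01)]
[np.float64(-0.0), np.float64(-0.04), np.float64(-0.58), np.float64(-1.5), np.float64(0.0), np.float64(0.01)]
[np.float64(-0.0), np.float64(-0.04), np.float64(-0.58), np.float64(-1.5), np.float64(0.0), np.float64(0.01)]
[np.float64(-0.0), np.float64(-0.04), np.float64(-0.58), np.float64(-1.5), np.float64(0.0), np.float64(0.01)]
```

Travel is about 15.7 mm at 9 N, which agrees with the spring and sits between 13 and the 18 mm stop. A small test lift first.

{"api": "move_arm", "payload": {"series": [[[0,-0.02,-0.29,-0.75,0,0,-1],[0,-0.02,-0.29,-0.75,0,0,-1],[0,-0.02,-0.29,-0.75,0,0,-1],[0,0,0,0,0,0,-1]]]}}

```text
time_s: 18.98
tcp_pos: [0.5969, 0.0541, 0.0981]
ee_rot: [[-0.103, 0.994, 0.038], [0.995, 0.103, 0.001], [-0.003, 0.038, -0.999]]
wrist_force: [5.2, -8.6, -3.5]
gripper_width: 0.23
```

It rises freely at about 5.6 N. Continuing the arc, checking partway.

{"api": "move_arm", "payload": {"series": [[[0,-0.04,-0.58,-1.5,0,0,-1],[0,-0.04,-0.58,-1.5,0,0,-1],[0,-0.04,-0.58,-1.5,0,0,-1],[0,-0.04,-0.58,-1.5,0,0,-1],[0,0,0,0,0,0,-1]]]}}

```text
time_s: 19.6
tcp_pos: [0.5936, 0.054, 0.1217]
ee_rot: [[-0.103, 0.984, 0.143], [0.995, 0.102, 0.012], [-0.003, 0.143, -0.99]]
wrist_force: [6.1, -7.8, -3.1]
gripper_width: 0.232
```

Run:
```python
from h import *
st()
s=r.sense();p=rigR.inv().apply(s['tcp_pos']-RIG);print(p)
c=r.capture("scene");crop(c,190,140,110,110,6,"pics/s12.png")
```

```text
19.6 [0.5936 0.054  0.1217] F [ 6.1 -7.8 -3.1] M [-2.26 -1.5  -0.31] g 0.232 z [ 0.143  0.012 -0.99 ] j [  22.   21.  -19.    4.  -42. -109.]
[-0.00286001  0.11566009  0.1217405 ]
```

View pics/s12.png

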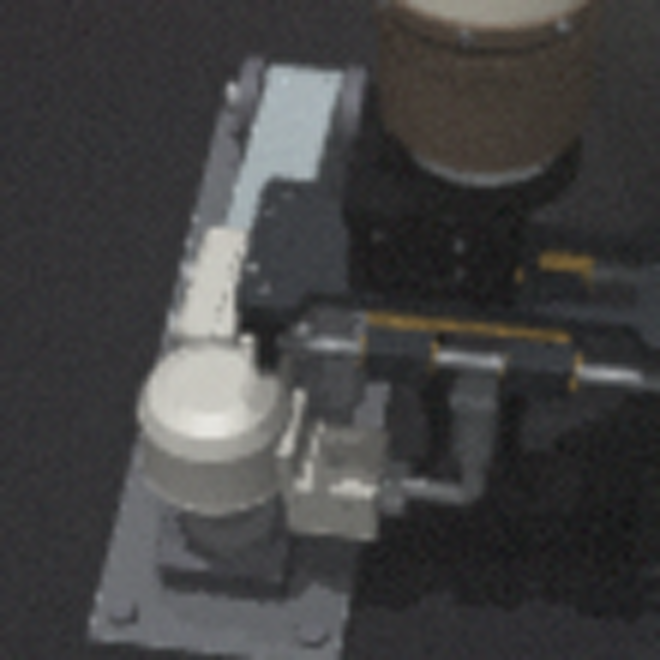

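The coupler is rising off the ball, cap at (210,410). I'll lift the remaining ~19°.

{"api": "move_arm", "payload": {"series": [[[0,-0.04,-0.58,-1.5,0,0,-1],[0,-0.04,-0.58,-1.5,0,0,-1],[0,-0.04,-0.58,-1.5,0,0,-1],[0,-0.04,-0.58,-1.5,0,0,-1],[0,-0.04,-0.58,-1.5,0,0,-1],[0,-0.04,-0.58,-1.5,0,0,-1],[0,0,0,0,0,0,-1]]]}}

```text
time_s: 20.52
tcp_pos: [0.5841, 0.0534, 0.1557]
ee_rot: [[-0.103, 0.95, 0.295], [0.995, 0.099, 0.028], [-0.002, 0.296, -0.955]]
wrist_force: [7.5, -8.0, -1.8]
gripper_width: 0.234
```

{"api": "move_arm", "payload": {"series": [[[0,-0.04,-0.58,-1.5,0,0,-1],[0,-0.04,-0.58,-1.5,0,0,-1],[0,-0.04,-0.58,-1.5,0,0,-1],[0,-0.04,-0.58,-1.5,0,0,-1],[0,-0.04,-0.58,-1.5,0,0,-1],[0,-0.02,-0.4,-1,0,0,-1],[0,0,0,0,0,0,-1],[0,0,0,0,0,0,-1]]]}}

```text
time_s: 21.52
tcp_pos: [0.5705, 0.0521, 0.1858]
ee_rot: [[-0.102, 0.897, 0.431], [0.995, 0.092, 0.042], [-0.002, 0.433, -0.901]]
wrist_force: [8.3, -8.6, -0.0]
gripper_width: 0.232
```

Run:
```python
from h import *
st()
s=r.sense();p=rigR.inv().apply(s['tcp_pos']-RIG);print(p)
a=np.degrees(np.arctan2(p[2]-.08,p[0]+.22)-np.arctan2(.0103,.2209));print('phi',a,'tool tilt',np.degrees(np.arcsin(np.hypot(*s['ee_rot'][:2,2]))),'rise',.22*np.sin(np.radians(a)))
S=r.capture("scene");crop(S,180,90,130,130,5,"pics/s13.png");cv2.imwrite("pics/s13full.png",S["color"])
for q in(0,25,27,29):
    R=Ro.from_euler('y',-q,degrees=True);H=np.array([-.22,0,.08]);print(q,P(S,[W(H+R.apply(np.array(v)-H)) for v in((0,0,.111),(0,.1155,.123))]))
```

```text
21.52 [0.5705 0.0521 0.1858] F [ 8.3 -8.6 -0. ] M [-2.11 -1.12 -1.02] g 0.232 z [ 0.431  0.042 -0.901] j [  25.    8.  -38.   23.  -21. -128.]
[-0.02606259  0.11613356  0.18579932]
phi 25.944316163273424 tool tilt 25.66323585981113 rise 0.09624943509816337
0 [[225.79137928 212.04536517]
 [268.51926465 214.2311231 ]]
25 [[224.97010929 181.67179491]
 [270.48081004 182.12987898]]
27 [[225.05101937 178.76444668]
 [270.72550727 179.11157038]]
29 [[225.15468574 175.80818293]
 [270.98186727 176.05054044]]
```

View pics/s13.png

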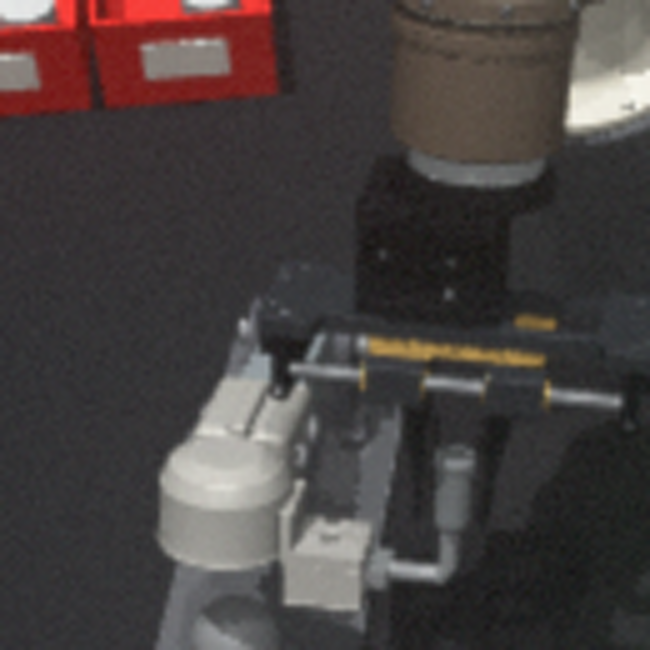

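View pics/s13full.png

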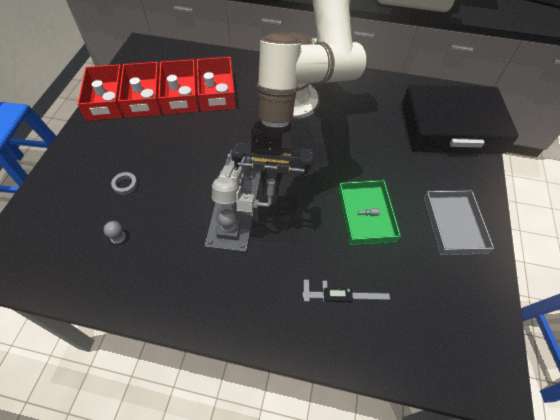

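The picture and the tool pose both give a hinge angle of about 25 to 26°, a rise of about 9.5 cm. I'll add about 1° and ease the slight push toward the hinge.

{"api": "move_arm", "payload": {"series": [[[0,0.05,-0.25,-0.6,0,0,-1],[0,0.05,-0.25,-0.6,0,0,-1],[0,0,0,0,0,0,-1],[0,0,0,0,0,0,-1],[0,0,0,0,0,0,-1],[0,0,0,0,0,0,-1]]]}}

```text
time_s: 22.32
tcp_pos: [0.5683, 0.0514, 0.1897]
ee_rot: [[-0.101, 0.889, 0.447], [0.995, 0.091, 0.043], [-0.003, 0.449, -0.893]]
wrist_force: [6.9, -8.5, -1.8]
gripper_width: 0.229
```

Run:
```python
from h import *
st()
s=r.sense();p=rigR.inv().apply(s['tcp_pos']-RIG);print(p)
a=np.degrees(np.arctan2(p[2]-.08,p[0]+.22)-np.arctan2(.0103,.2209));print('phi',a,'rise',.22*np.sin(np.radians(a)))
S=r.capture("scene");crop(S,180,90,130,130,5,"pics/s14.png")
```

```text
22.32 [0.5683 0.0514 0.1897] F [ 6.9 -8.5 -1.8] M [-2.08 -0.65 -1.04] g 0.229 z [ 0.447  0.043 -0.893] j [  25.    7.  -40.   25.  -20. -131.]
[-0.02825502  0.11569878  0.1897306 ]
phi 27.111747638322154 rise 0.10026003293037362
```

View pics/s14.png

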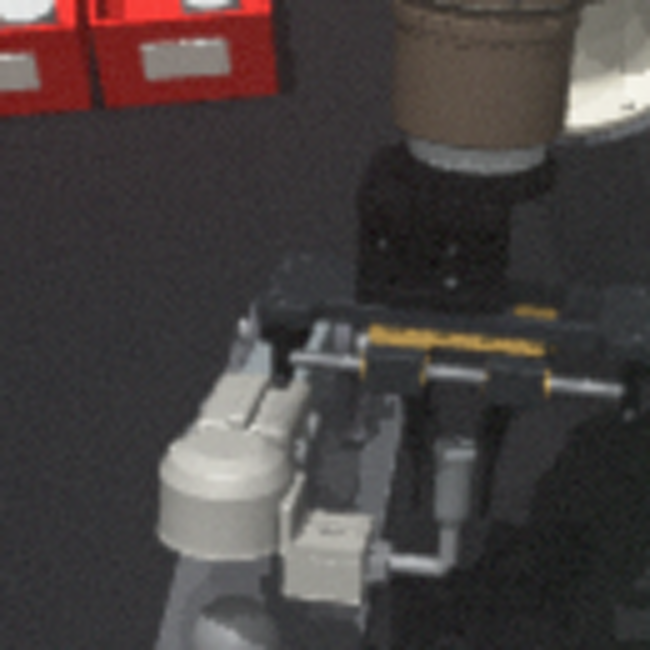

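The coupler is up with the ball visible at (235,625) and the grip steady. Handing in.

Run:
```python
from station import r
print(r.finish_job())
```

```text
the job is handed in; nothing more can be done
None
```

The job is done and handed in at 22.3 s; `finish_job` gave no verdict.

- **Pin:** I drew it straight up out of the guide and lowered it into the green tray until its tip touched the floor, at about 4.5 N. It pivoted nearly flat in the jaws before I opened them. The picture afterwards shows it lying flat near the middle of the tray.
- **Latch:** I pulled the handle about 16 mm outward, past the 13 mm needed and short of the 18 mm stop, at about 9 N. That is close to the stated spring force.
- **Lift:** It took about 5.6 N, with no sign of the bolt catching. I kept to the hinge arc.
- **Last checks:** The tool pose gives a hinge angle of about 27°, a rise of about 10.0 cm. The handle is still gripped at 20 mm, with a 9 N spring pull and the ball in view.

**Small disagreement:** Before the final 1° of lift, the cap in the picture read about 25°, against 26° from the tool pose. The rise may therefore be a few millimetres under 10 cm. A radial push of about 5–7 N toward the hinge also remains.

The ring gauge, spare ball and caliper look unmoved in the full view taken just before the final 1° of lift. I did not measure their positions.

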